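# Set the cutting straightedge on the wrapper board

### The job

Set up the wrapper cutting board for the knife: without lifting the straightedge off the sheet, slide it away from the robot until its back edge rests snugly against both stop pins at once, wherever they have been set, pressing only gently because the stops slip if pushed hard. Then tip the hinged hold-down arm over so that its foot bears on the straightedge, leave it seated against both pins, and disturb nothing else.

Things in the scene. Friction and masses are not known exactly. Their poses are not given: they have to be found in the camera images.
- board: wooden cutting board with a grey top and a sheet of paper on it, fixed to the worktop, 222 (x) x 330 (y) x 12 mm; top surface at z = 12 mm. Origin: on the worktop under the middle of the stop slots; the board spans x -155 to +67 mm, y -165 to +165 mm in its own axes. Its x points away from the robot (give or take the board's yaw), z up
- straightedge: loose aluminium straightedge, 300 (its y) x 70 (x) x 5 mm, about 0.4 kg, flat on the board; origin mid-underside. Its back edge (x = +35 mm, away from the robot) goes against the pins: touching, a pin's axis is at x = +40 mm. A finger rail 12 mm wide (x -26 to -14 mm), 220 mm long, stands near the graduated front edge, its top 21 mm above the underside. Sliding friction 1 to 2 N
- ball_end (a point): centre of the steel ball (26 mm across) at the end of the hold-down arm, 83 mm from the hinge axis; while open it is the highest point of the board, with 40 mm of free room behind it
- hold_down: weighted steel hold-down arm (bar 14 mm wide) hinged mid-board behind the pins. Origin: mid hinge axis, 35 mm behind the board's origin, 38 mm above the worktop; y = hinge axis = board's y; its -x runs along the arm to the ball. It stands open, leaning 0.08 to 0.28 rad back from upright; it shuts by swinging towards the robot until level; once well past upright it sinks slowly by itself
- foot_sole (a point): middle of the sole of the round rubber foot (16 mm across) under the hold-down arm, 65 mm out from the hinge; 17 mm above the worktop when it rests on the straightedge, arm level
- slot_left (a point): middle of the left stop's slot, at the board's top surface (board x 0, y +115 mm). In the slot stands the left stop: an upright steel pin, 10 mm diameter, under a knurled brass nut 16 mm across that spans 11 to 19 mm above the board, so the straightedge's edge passes under the nut and meets the pin. Where the pin is set is not measured: anywhere up to 14 mm either way along board x
- slot_right (a point): middle of the right stop's slot (board x 0, y -115 mm); the right stop is alike and set on its own, so the pins' line may slant up to 7 degrees: find both pins by feel or by sight. Well below 10 N of push in all seats the straightedge

How it is judged:
By the outcome, as a careful person would: the job done as asked, in the order asked, and still so for the second after the job is handed in, with the robot touching nothing.
It also fails if it takes over 61 s, if anything falls off the work surface, if the arm or the gripper's body presses on something with over 40 N, if the wrist force passes 120 N, or if a joint passes its speed limit or range.

### The arm

A 7-joint arm with a two-finger parallel gripper is mounted at the origin on the work surface; the furniture and walls round the work are solid. World frame = base frame: x ahead of the robot, y to its left, z up, the work surface at z = 0. Lengths are in m, angles in rad, forces in N, time in s.
With the tool pointing down it reaches from about 0.425 to 1.025 m from the base axis. Payload 9.4 kg.
Tool frame: the origin (TCP) lies on the centre line of the jaws, within the pads' length; the fingertips stand 8 mm ahead of it and the grasp point (between the pads) lies 11 mm behind it; z points along the fingers, y is the line along which they close (so a half turn about z gives the same grasp; the last joint's range is limited). The gripper opens to 93 mm and grips with 3 to 60 N. Pads are 15 mm wide; open, the fingers measure 128 mm over their backs; the gripper's body (75 mm by 188 mm) begins 65 mm behind the grasp point.
Start: joints at [-1.279, 0.599, -0.003, 1.599, 0.002, 0.943, -0.08], TCP at [0.261, 0.676, 0.227] pointing down, gripper open.
Joint ranges: [-2.57, 2.57], [-0.35, 1.97], [-1.29, 1.29], [0.11, 2.56], [-1.05, 4.19], [0.11, 1.86], [-2.63, 2.63]. Speed limits (rad/s): [2.22, 2.22, 3.01, 3.01, 3.14, 3.14, 3.14].

### API

Orientations are given as a 3x3 rotation matrix whose columns are the frame's x, y, z axes.
In Python, from bench import read_state, camera, close_job gives the robot as it stands.
- The arm moves only by the tool drive_tool, never from a script. Its argument "targets" is a list that holds one entry, the list of rows, each a list of 5 numbers: the opening, from -1 (shut) to 1 (fully open), so that 0 is half open, then the shift along the tool's x, y, z in units of 20 mm (1.0 is 20 mm), then the turn about the tool's z in units of 0.1 rad (1.0 is 0.1 rad). In form: [[[gripper, tx, ty, tz, turn], ...]]. A call has exactly 5 rows; each row shifts and turns the commanded pose from where the row before left it, along the tool's axes as they then stand; what a row does not reach is not made up. A row lasts 1/8 s, in which the tool goes at most 62.5 mm and 10.7 degrees, less where a joint would pass 70% of its speed; a pose out of reach is approached as far as the arm can. A call with a number of a shift or a turn outside -1 to 1 is refused whole. A call with a gripper value outside its range is refused whole. The fingers move at their own pace and stop on an object; "grip_force" is the grip in N (left out, the last holds). Time passes only in rows, so rows that do not move let the fingers close, or fill a call up. It gives the time, the measured TCP pose, the force, the opening and the grip force at its end, in the units of the state.
- read_state(): the state, without advancing time (a new reading comes with each control period).
- camera(name): name is "scene" or "top" or "wrist"; returns a dict with "image" (480x640x3 uint8, red, green, blue), "depth" (480x640 float32, m along the optical axis (not along the pixel's ray), 0 where there is no reading), "mtx" (3x3 intrinsics, pixels), "R" (3x3) and "t" (3): a world point X has camera coordinates R X + t. Camera axes: x right, y down, z forward; pixel columns grow to the right and rows downward; lengths in m; the calibration is good to about 2 mm. A picture is of the moment at which its call begins.
- close_job(): hands the job in; it is judged then, once.
The state is a dict: "time_s": time; "joint_positions": joint angles; "dq": joint speeds; "joint_torque": joint torques, N m; "position": TCP position; "tool_rot": TCP orientation; "contact_force": force on the tool from outside, world axes, zero at the start; "wrist_torque": the same for the moment, N m; "gripper_width": finger opening in m; "grasp_force": force on a finger pad.
Only numpy, scipy, OpenCV 4.12 (cv2) and the standard library are available. Lean on these libraries where they do the work, as an engineer would, in place of code of your own. Each camera call takes 0.05 s, during which the arm holds its last target. There are 200 camera calls.

## Working session

There is one attempt and no reset: what is moved stays moved. The work goes in short steps, Python scripts to look and compute and a tool call to move; the robot and the scene stay as the last step left them, time stands still between calls to the robot, and variables do not carry over. Pictures are saved under pics/ and viewed, at most 10 in all, crops included, and the job is handed in when it is done.

Besides the shell and the picture viewer there is one more tool, called after "Emit:" as name(argument=value, ...), one argument or row to a line, values as JSON. drive_tool: Moves the arm, as the interface text tells. Shifts and turns lie within -1 to 1; 1 stands for 20 mm of shift or 0.1 rad of turn. Its arguments: {"type":"object","properties":{"targets":{"type":"array"},"grip_force":{"type":"number"}},"required":["targets"]}

```bash
mkdir -p pics; cat > h.py <<'E'
import numpy as np,cv2
from bench import read_state,camera,close_job
def save(c,n): cv2.imwrite(f'pics/{n}.png',cv2.cvtColor(c['image'],cv2.COLOR_RGB2BGR))
def ray(c,u,v,z):
    d=c['R'].T@np.linalg.inv(c['mtx'])@[u,v,1]; o=-c['R'].T@c['t']
    return o+d*(z-o[2])/d[2]
def pts(c):
    v,u=np.mgrid[0:480,0:640]; d=c['depth']
    P=np.stack([u*d,v*d,d],-1)@np.linalg.inv(c['mtx']).T
    return (P-c['t'])@c['R']
E
python3 - <<'E'
from h import *
np.set_printoptions(precision=3,suppress=True)
for n in('top','scene'):
    c=camera(n);save(c,n+'0');np.savez(n+'0.npz',**c);print(n,-c['R'].T@c['t'],c['R'])
s=read_state();print(s['time_s'],s['position'],s['tool_rot'],s['contact_force'],s['gripper_width'])
E
```

```text
top [0.495 0.083 0.903] [[ 0.006 -1.     0.022]
 [-0.996 -0.008 -0.091]
 [ 0.092 -0.022 -0.996]]
scene [ 0.099 -0.454  0.54 ] [[ 0.739 -0.673 -0.019]
 [-0.39  -0.405 -0.827]
 [ 0.549  0.619 -0.562]]
0.1 [0.261 0.676 0.226] [[-0.933  0.36  -0.   ]
 [ 0.36   0.933 -0.001]
 [-0.    -0.001 -1.   ]] [ 0.386  0.152 -0.791] 0.09319722550372178
```

View pics/top0.png

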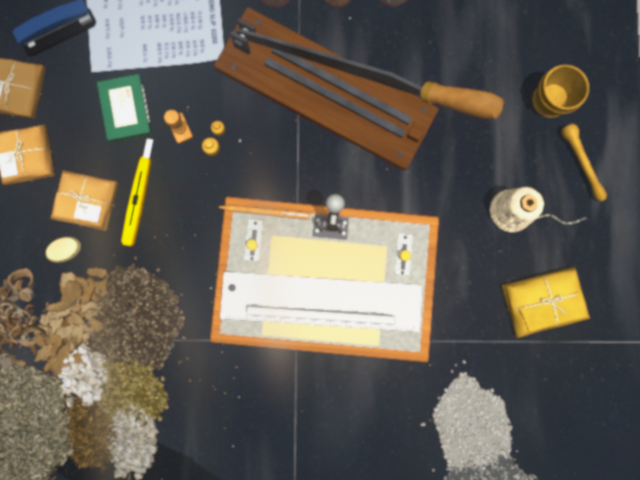

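View pics/scene0.png

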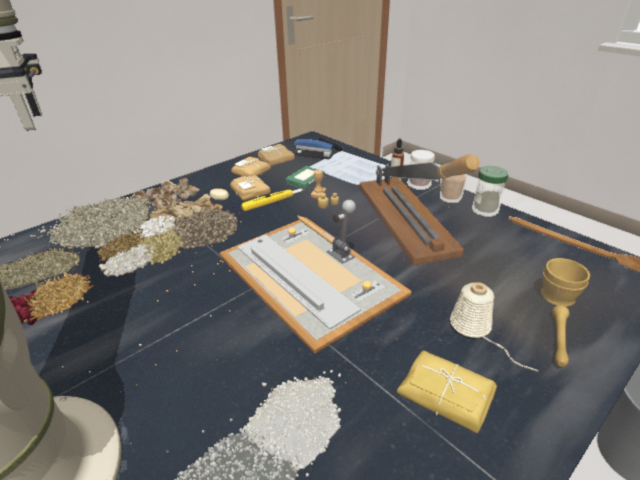

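The top view shows the board at columns 212–438 and rows 198–360. The white straightedge spans (222–422, 272–330), the nuts are at (251,244) and (405,255), and the ball is at (336,203). The scene view agrees. Next I'll measure these.

```bash
cat > m.py <<'E'
from h import *
np.set_printoptions(precision=4,suppress=True)
def meas(c,sub=True):
    im=c['image'];hsv=cv2.cvtColor(im,cv2.COLOR_RGB2HSV)
    P=pts(c);h=np.zeros((480,640),np.uint8);h[190:365,205:445]=1
    b=((hsv[...,0]>5)&(hsv[...,0]<14)&(hsv[...,1]>150)&(hsv[...,2]>120)&(h>0)).astype(np.uint8)
    k=np.argwhere(b)[:,::-1].astype(np.float32);r=cv2.minAreaRect(k);print('board',r)
    B=np.array([ray(c,*p,.012)[:2] for p in cv2.boxPoints(r)]);print(B,np.linalg.norm(np.diff(B,axis=0),axis=1))
    w=((im.min(-1)>205)&(h>0)).astype(np.uint8)
    w=cv2.morphologyEx(w,cv2.MORPH_CLOSE,np.ones((9,9)))
    n,l,st,ce=cv2.connectedComponentsWithStats(w);i=1+st[1:,4].argmax();r=cv2.minAreaRect(np.argwhere(l==i)[:,::-1].astype(np.float32));print('se',r,st[i])
    S=np.array([ray(c,*p,.017)[:2] for p in cv2.boxPoints(r)]);print(S,S.mean(0),np.linalg.norm(np.diff(S,axis=0),axis=1))
    y=((hsv[...,0]>17)&(hsv[...,0]<32)&(hsv[...,1]>170)&(hsv[...,2]>130)&(h>0)).astype(np.uint8)
    n,l,st,ce=cv2.connectedComponentsWithStats(y)
    for i in range(1,n):
        if st[i,4]>15: print('nut',ce[i],st[i],ray(c,*ce[i],.031)[:2])
    m=(P[...,2]>.1)&(h>0)&(c['depth']>0)
    print('ball',P[m].mean(0) if m.any() else 0,P[m].max(0) if m.any() else 0,m.sum())
if __name__=='__main__': meas(dict(np.load('top0.npz')))
E
python3 m.py
python3 - <<'E'
import cv2
i=cv2.imread('pics/top0.png')[185:370,200:450];cv2.imwrite('pics/crop0.png',cv2.resize(i,None,fx=3.2,fy=3.2,interpolation=cv2.INTER_CUBIC))
E
```

```text
board ((325.5067138671875, 278.802978515625), (218.4058837890625, 145.71971130371094), 5.31454610824585)
[[ 0.4284  0.2288]
 [ 0.6479  0.2133]
 [ 0.6197 -0.1203]
 [ 0.3998 -0.0972]] [0.22   0.3348 0.2211]
se ((323.38714599609375, 276.4136962890625), (199.5619659423828, 97.77510833740234), 4.019582271575928) [  221   233   202   100 10013]
[[ 0.4629  0.2133]
 [ 0.6095  0.2061]
 [ 0.5908 -0.0964]
 [ 0.4436 -0.0846]] [0.5267 0.0596] [0.1468 0.3031 0.1476]
ball [0.612  0.0483 0.1195] [0.6339 0.0598 0.1335] 437
```

View pics/crop0.png

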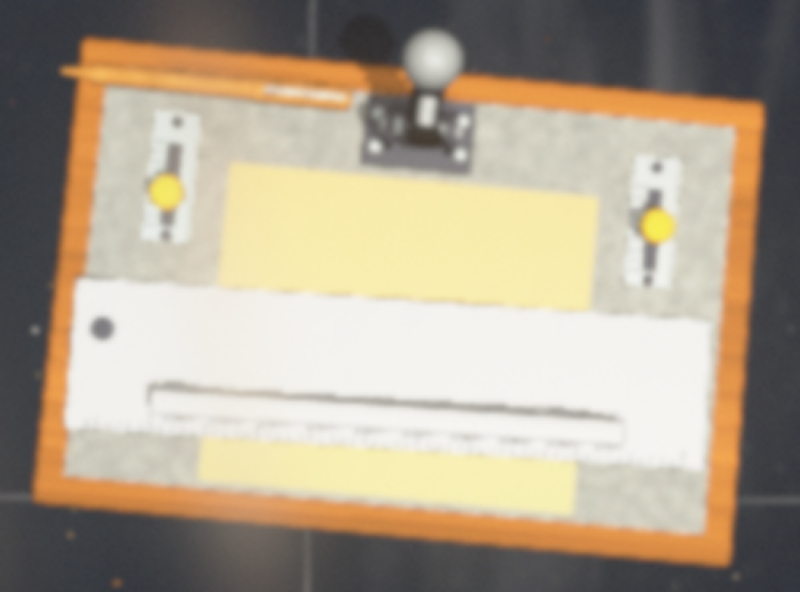

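The enlarged crop shows the following, in crop pixels:

| Item | Position |
|---|---|
| Board corners | (83,38), (764,103), (732,566), (34,502) |
| Straightedge corners | (77,279), (712,320), (702,468), (64,428) |
| Rail | (150,385) to (622,446) |
| Left nut | (166,193) |
| Right nut | (657,226) |
| Ball | (434,60) |
| Pencil, to be avoided | Along the back, (60,70) to (350,97) |

```bash
python3 - <<'E'
from h import *
np.set_printoptions(precision=4,suppress=True)
c=dict(np.load('top0.npz'))
f=lambda x,y,z: ray(c,200+(x+.5)/3.2-.5,185+(y+.5)/3.2-.5,z)[:2]
B=np.array([f(*p,.012) for p in [(83,38),(764,103),(732,566),(34,502)]])
S=np.array([f(*p,.017) for p in [(77,279),(712,320),(702,468),(64,428)]])
L=lambda A:np.linalg.norm(np.diff(A,axis=0),axis=1)
print(B,L(B));print(S,L(S))
d=(B[0]+B[3]-B[1]-B[2]);e=B[0]+B[1]-B[2]-B[3]
yw=np.arctan2(-d[0],d[1]);yw2=np.arctan2(e[1],e[0]);print('yaw',yw,yw2)
y=(yw*.6+yw2*.4);R=np.array([[np.cos(y),-np.sin(y)],[np.sin(y),np.cos(y)]])
O=B.mean(0)-R@[-.044,0];print('O',O)
N=[f(166,193,.031),f(657,226,.031)]
for n in N: print('nut',n,R.T@(n-O))
print('ball',f(434,60,.118),R.T@(f(434,60,.118)-O))
print('SE in board',(S-O)@R,'C',S.mean(0), 'yaw',np.arctan2(-(S[0]+S[3]-S[1]-S[2])[0],(S[0]+S[3]-S[1]-S[2])[1]))
Ra=np.array([f(*p,.033) for p in [(150,388),(622,420),(622,446),(150,413)]]);print('rail',Ra,Ra.mean(0),L(Ra))
for p in [(172,175),(653,221),(178,122),(167,236),(656,167),(648,281)]: print('slot',R.T@(f(*p,.012)-O))
E
```

```text
[[ 0.6473  0.2102]
 [ 0.619  -0.1163]
 [ 0.3997 -0.0986]
 [ 0.428   0.2284]] [0.3277 0.22   0.3281]
[[ 0.532   0.2099]
 [ 0.5147 -0.0893]
 [ 0.4455 -0.0839]
 [ 0.4625  0.2144]] [0.2996 0.0694 0.2988]
yaw -0.08633258287774861 -0.08185237924527872
O [0.5673 0.0522]
nut [0.5716 0.1675] [-0.0055  0.1153]
nut [ 0.558  -0.0612] [ 0.0003 -0.1138]
ball [0.6212 0.0472] [ 0.0541 -0.0004]
SE in board [[-0.0486  0.1541]
 [-0.0405 -0.1454]
 [-0.1099 -0.1459]
 [-0.1181  0.1528]] C [0.4887 0.0628] yaw -0.057261360223330796
rail [[ 0.4815  0.1731]
 [ 0.4681 -0.0441]
 [ 0.4562 -0.044 ]
 [ 0.4701  0.1729]] [0.469  0.0645] [0.2176 0.0119 0.2174]
slot [0.0048 0.1153]
slot [ 0.0041 -0.1147]
slot [0.0303 0.115 ]
slot [-0.0243  0.1147]
slot [ 0.0301 -0.1141]
slot [-0.0246 -0.1146]
```

Heights, sizes and slot positions agree with the task data. Pins (board frame): left −5.5 mm, right 0 mm, so the straightedge has about 37 mm to go. I'll push with closed fingers at the middle of the rail's front face, so the edge can align itself to the pins. First move is the approach.

Emit:
drive_tool(
  targets=[
    [[-1,0,-1,0,-0.8],[-1,0,-1,0,-0.8],[-1,0,-1,0,-0.8],[-1,0,-1,0,-0.7],[-1,0,-1,0,0]],
  ],
  grip_force=10,
)

```text
time_s: 0.72
position: [0.2404, 0.5782, 0.2263]
tool_rot: [[-0.998, 0.058, -0.0], [0.058, 0.998, -0.001], [0.0, -0.001, -1.0]]
contact_force: [0.4, 0.2, 0.1]
gripper_width: 0.0475
grasp_force: 0.0
```

Emit:
drive_tool(
  targets=[
    [[-1,0,-1,0,0],[-1,0,-1,0,0],[-1,0,-1,0,0],[-1,0,-1,0,0],[-1,0,-1,0,0]],
  ],
)

```text
time_s: 1.35
position: [0.2346, 0.4784, 0.2264]
tool_rot: [[-0.998, 0.059, -0.0], [0.059, 0.998, -0.001], [0.0, -0.001, -1.0]]
contact_force: [-0.8, 0.3, -0.2]
gripper_width: 0.001
grasp_force: 0.0
```

Emit:
drive_tool(
  targets=[
    [[-1,-0.8,-1,0,0],[-1,-0.8,-1,0,0],[-1,-0.8,-1,0,0],[-1,-0.8,-1,0,0],[-1,-0.8,-1,0,0]],
  ],
)

```text
time_s: 1.98
position: [0.309, 0.3739, 0.2265]
tool_rot: [[-0.998, 0.059, -0.0], [0.059, 0.998, -0.0], [0.0, -0.0, -1.0]]
contact_force: [-0.3, -0.2, 0.4]
gripper_width: 0.0002
grasp_force: 0.0
```

Emit:
drive_tool(
  targets=[
    [[-1,-0.8,-1,0,0],[-1,-0.8,-1,0,0],[-1,-0.8,-1,0,0],[-1,-0.8,-1,0,0],[-1,-0.8,-1,0,0]],
  ],
)

```text
time_s: 2.6
position: [0.383, 0.2694, 0.2265]
tool_rot: [[-0.998, 0.059, -0.0], [0.059, 0.998, -0.0], [0.0, -0.0, -1.0]]
contact_force: [-0.3, 0.2, 0.5]
gripper_width: 0.0
grasp_force: 0.0
```

Emit:
drive_tool(
  targets=[
    [[-1,-0.6,-1,0,0],[-1,-0.6,-1,0,0],[-1,-0.6,-1,0,0],[-1,-0.6,-1,0,0],[-1,0,-1,0,0]],
  ],
)

```text
time_s: 3.22
position: [0.4253, 0.1667, 0.2265]
tool_rot: [[-0.998, 0.06, 0.0], [0.06, 0.998, -0.0], [-0.0, -0.0, -1.0]]
contact_force: [-0.1, -0.2, 1.1]
gripper_width: 0.0007
grasp_force: 0.0
```

Emit:
drive_tool(
  targets=[
    [[-1,-0.15,-1,0.5,0],[-1,-0.15,-1,0.5,0],[-1,-0.15,-1,1,0],[-1,-0.15,-1,1,0],[-1,-0.15,-1,1,0]],
  ],
)

```text
time_s: 3.85
position: [0.4338, 0.0662, 0.146]
tool_rot: [[-0.998, 0.059, 0.0], [0.059, 0.998, 0.0], [-0.0, 0.0, -1.0]]
contact_force: [0.5, 1.7, -0.4]
gripper_width: 0.0007
grasp_force: 0.0
```

Emit:
drive_tool(
  targets=[
    [[-1,0,0,1,0],[-1,0,0,1,0],[-1,0,0,1,0],[-1,0,0,0.8,0],[-1,0,0,0,0]],
  ],
)

```text
time_s: 4.47
position: [0.4332, 0.0667, 0.0698]
tool_rot: [[-0.998, 0.059, -0.002], [0.059, 0.998, -0.001], [0.002, -0.001, -1.0]]
contact_force: [0.0, 0.2, 0.3]
gripper_width: 0.0007
grasp_force: 0.0
```

```bash
python3 - <<'E'
from h import *
for n in ('top','wrist'):
    c=camera(n);save(c,n+'1');np.savez(n+'1.npz',**c)
s=read_state();print(s['position'],s['tool_rot'],s['contact_force'])
a=cv2.imread('pics/top1.png')[185:370,200:450];cv2.imwrite('pics/crop1.png',cv2.resize(a,None,fx=3.2,fy=3.2,interpolation=cv2.INTER_CUBIC))
E
```

```text
[0.43377165 0.06677571 0.07079777] [[-9.98271356e-01  5.87720628e-02 -3.79826611e-04]
 [ 5.87721323e-02  9.98271409e-01 -1.74425626e-04]
 [ 3.68918693e-04 -1.96447326e-04 -9.99999913e-01]] [ 0.02687302 -0.4829705  -0.38033113]
```

View pics/crop1.png

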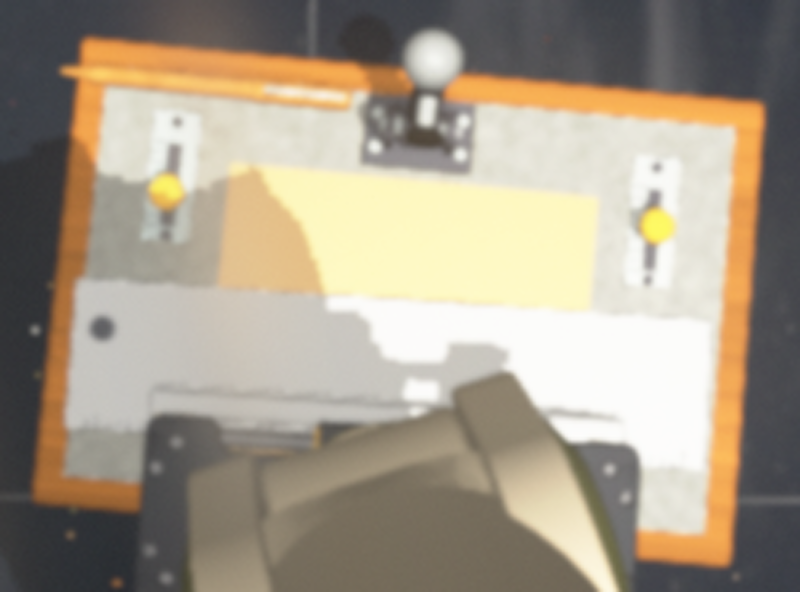

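The gripper hangs over the front of the board, with the rail just ahead of it and the nuts and ball unchanged. Next I lower it and close in on the rail.

Emit:
drive_tool(
  targets=[
    [[-1,0,0,0.7,0],[-1,0,0,0.7,0],[-1,0,0,0.6,0],[-1,-0.2,0,0,0],[-1,-0.2,0,0,0]],
  ],
)

```text
time_s: 5.2
position: [0.4423, 0.0663, 0.031]
tool_rot: [[-0.998, 0.059, 0.0], [0.059, 0.998, 0.0], [-0.0, 0.0, -1.0]]
contact_force: [-1.0, 0.2, 0.2]
gripper_width: 0.0005
grasp_force: 0.0
```

Emit:
drive_tool(
  targets=[
    [[-1,-0.2,0,0,0],[-1,-0.2,0,0,0],[-1,-0.15,0,0,0],[-1,-0.15,0,0,0],[-1,-0.15,0,0,0]],
  ],
)

```text
time_s: 5.82
position: [0.4586, 0.0653, 0.0306]
tool_rot: [[-0.998, 0.059, -0.001], [0.059, 0.998, -0.0], [0.001, -0.0, -1.0]]
contact_force: [-0.7, -0.4, 0.3]
gripper_width: 0.0006
grasp_force: 0.5
```

Emit:
drive_tool(
  targets=[
    [[-1,-0.15,0,0,0],[-1,-0.15,0,0,0],[-1,-0.15,0,0,0],[-1,-0.15,0,0,0],[-1,-0.15,0,0,0]],
  ],
)

```text
time_s: 6.45
position: [0.474, 0.0645, 0.0306]
tool_rot: [[-0.998, 0.059, 0.0], [0.059, 0.998, -0.0], [-0.0, -0.0, -1.0]]
contact_force: [-0.7, 0.0, -0.6]
gripper_width: 0.0003
grasp_force: 0.4
```

Emit:
drive_tool(
  targets=[
    [[-1,-0.1,0,0,0],[-1,-0.1,0,0,0],[-1,-0.1,0,0,0],[-1,-0.1,0,0,0],[-1,-0.05,0,0,0]],
  ],
)

```text
time_s: 7.08
position: [0.4829, 0.0639, 0.0306]
tool_rot: [[-0.998, 0.059, 0.0], [0.059, 0.998, -0.0], [-0.0, 0.0, -1.0]]
contact_force: [-0.9, 1.0, 0.7]
gripper_width: 0.0005
grasp_force: 0.4
```

```bash
python3 - <<'E'
from h import *
c=camera('top');save(c,'top2')
s=read_state();print(s['position'],s['contact_force'])
a=cv2.imread('pics/top2.png')[185:370,200:450];cv2.imwrite('pics/crop2.png',cv2.resize(a,None,fx=3.2,fy=3.2,interpolation=cv2.INTER_CUBIC))
E
```

```text
[0.48298236 0.06394836 0.03063284] [-0.50838042 -0.51858968  1.03199691]
```

View pics/crop2.png

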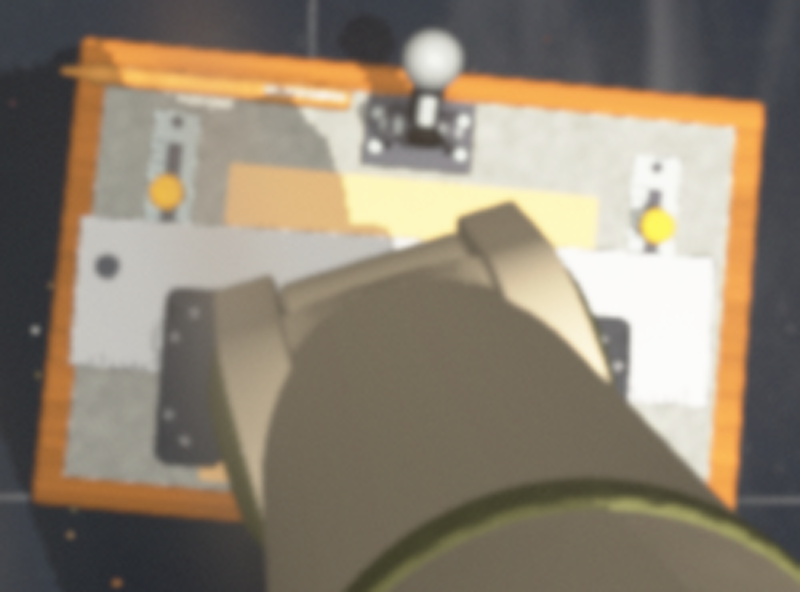

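The straightedge has moved about 28 mm and stayed parallel, with its back edge now at (80,215) to (712,257) in the crop. About 9 mm remains, so I'll slow down.

Emit:
drive_tool(
  targets=[
    [[-1,-0.06,0,0,0],[-1,-0.06,0,0,0],[-1,-0.06,0,0,0],[-1,-0.06,0,0,0],[-1,-0.06,0,0,0]],
  ],
)

```text
time_s: 7.75
position: [0.4888, 0.0636, 0.0306]
tool_rot: [[-0.998, 0.059, 0.0], [0.059, 0.998, -0.0], [-0.0, -0.0, -1.0]]
contact_force: [-1.9, -0.7, -0.3]
gripper_width: 0.0004
grasp_force: 0.5
```

Emit:
drive_tool(
  targets=[
    [[-1,-0.03,0,0,0],[-1,-0.03,0,0,0],[-1,-0.03,0,0,0],[-1,0,0,0,0],[-1,0,0,0,0]],
  ],
)

```text
time_s: 8.38
position: [0.4905, 0.0635, 0.0306]
tool_rot: [[-0.998, 0.059, 0.0], [0.059, 0.998, -0.0], [-0.0, 0.0, -1.0]]
contact_force: [-1.2, 1.3, 0.1]
gripper_width: 0.0003
grasp_force: 0.5
```

Emit:
drive_tool(
  targets=[
    [[-1,-0.02,0,0,0],[-1,-0.02,0,0,0],[-1,-0.02,0,0,0],[-1,0,0,0,0],[-1,0,0,0,0]],
  ],
)

```text
time_s: 9.0
position: [0.4908, 0.0634, 0.0306]
tool_rot: [[-0.998, 0.058, -0.002], [0.058, 0.998, -0.0], [0.002, -0.0, -1.0]]
contact_force: [-5.4, 1.0, 2.8]
gripper_width: 0.0004
grasp_force: 2.5
```

Emit:
drive_tool(
  targets=[
    [[-1,-0.02,0,0,0],[-1,-0.02,0,0,0],[-1,-0.01,0,0,0],[-1,0,0,0,0],[-1,0,0,0,0]],
  ],
)

```text
time_s: 9.62
position: [0.4909, 0.0634, 0.0305]
tool_rot: [[-0.998, 0.058, -0.003], [0.058, 0.998, -0.0], [0.003, -0.001, -1.0]]
contact_force: [-7.0, 2.2, 4.5]
gripper_width: 0.0004
grasp_force: 3.6
```

The push force rose to 7 N with no further movement, so the straightedge is against both pins. I'll back off gently, lift, and check.

Emit:
drive_tool(
  targets=[
    [[-1,0.03,0,0,0],[-1,0.05,0,0,0],[-1,0.1,0,0,0],[-1,0.3,0,0,0],[-1,0.3,0,0,0]],
  ],
)

```text
time_s: 10.25
position: [0.4772, 0.0643, 0.0307]
tool_rot: [[-0.998, 0.059, 0.001], [0.059, 0.998, 0.0], [-0.001, 0.0, -1.0]]
contact_force: [-0.5, -0.1, -0.3]
gripper_width: 0.0003
grasp_force: 0.0
```

Emit:
drive_tool(
  targets=[
    [[-1,0,0,-0.6,0],[-1,0,0,-1,0],[-1,0,0,-1,0],[-1,0,0,-1,0],[-1,0,0,-1,0]],
  ],
)

```text
time_s: 10.88
position: [0.4773, 0.0643, 0.1242]
tool_rot: [[-0.998, 0.059, 0.001], [0.059, 0.998, 0.0], [-0.001, 0.0, -1.0]]
contact_force: [0.1, 0.0, 0.2]
gripper_width: 0.0002
grasp_force: 0.0
```

Emit:
drive_tool(
  targets=[
    [[-1,0,0,-1,0],[-1,0,0,-1,0],[-1,0,0,-1,0],[-1,0,0,0,0],[-1,0,0,0,0]],
  ],
)

```text
time_s: 11.5
position: [0.4769, 0.0642, 0.1826]
tool_rot: [[-0.998, 0.059, 0.0], [0.059, 0.998, 0.0], [-0.0, 0.0, -1.0]]
contact_force: [-0.2, -0.7, -0.4]
gripper_width: 0.0005
grasp_force: 0.0
```

```bash
python3 - <<'E'
from h import *
for n in('wrist','top','scene'):
    c=camera(n);save(c,n+'3');np.savez(n+'3.npz',**c)
    if n!='scene':
        P=pts(c);v=c['depth']>0
        m=v&(P[...,0]>.63)&(P[...,0]<.75)&(abs(P[...,1]-.04)<.13)
        print(n,m.sum(),P[m][:,2].max() if m.any() else 0, [round(float(P[m&(P[...,0]>a)&(P[...,0]<a+.02)][:,2].max(initial=0)),3) for a in np.arange(.63,.75,.02)])
s=read_state();print(s['position'],s['contact_force'])
E
```

```text
wrist 157 0.0012247304755265787 [0.0, 0.0, 0.001, 0.001, 0.001, 0.0]
top 13101 0.223168951448629 [0.126, 0.004, 0.005, 0.025, 0.219, 0.223]
[0.47679192 0.06419881 0.18204834] [ 0.10335584 -0.10854084  0.40961204]
```

View pics/wrist3.png

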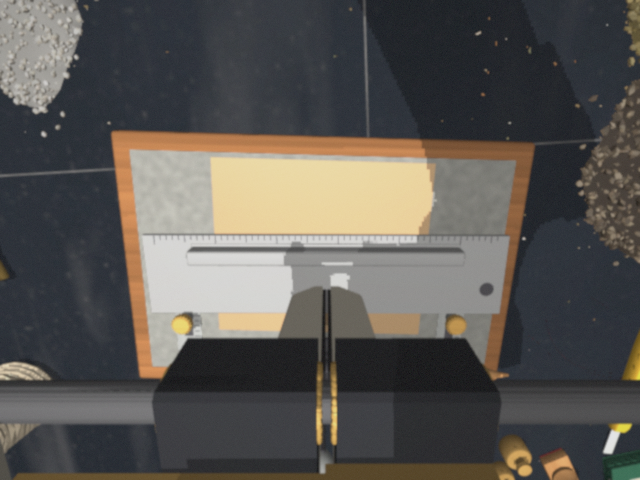

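In the wrist view the back edge is flush at both nuts, (181,324) and (456,325), with the edge at row ~313. Something tall stands behind the ball, so I'll map its height before going there.

```bash
python3 - <<'E'
from h import *
np.set_printoptions(precision=3,suppress=True,linewidth=200)
c=dict(np.load('top0.npz'));P=pts(c)
for x in np.arange(.60,.80,.01):
    print(round(x,2),[int(1000*P[(P[...,0]>x)&(P[...,0]<x+.01)&(P[...,1]>y)&(P[...,1]<y+.02)][:,2].max(initial=0)) for y in np.arange(-.13,.22,.02)])
m=(P[...,2]>.08)&(P[...,0]<.65)&(P[...,0]>.55)&(abs(P[...,1]-.05)<.05)
for z in np.arange(.08,.14,.01):
    k=m&(P[...,2]>z)&(P[...,2]<z+.01); print(round(z,2),k.sum(),P[k].mean(0) if k.any() else 0)
q=P[m&(P[...,2]>.115)]
A=np.c_[2*q,np.ones(len(q))];s=np.linalg.lstsq(A,(q**2).sum(1),rcond=None)[0];print('sphere',s[:3],np.sqrt(s[3]+s[:3]@s[:3]))
E
```

```text
0.6 [13, 15, 13, 14, 14, 14, 15, 17, 125, 123, 18, 15, 16, 14, 14, 15, 16, 13]
0.61 [14, 14, 14, 14, 13, 13, 14, 19, 133, 131, 26, 28, 25, 23, 21, 14, 14, 13]
0.62 [3, 11, 12, 13, 14, 13, 14, 14, 133, 130, 23, 25, 26, 24, 25, 25, 25, 20]
0.63 [2, 3, 2, 2, 3, 3, 6, 10, 126, 124, 15, 14, 15, 15, 19, 22, 22, 21]
0.64 [3, 2, 1, 1, 1, 3, 2, 2, 0, 2, 2, 2, 9, 12, 14, 14, 16, 2]
0.65 [2, 2, 3, 3, 2, 2, 3, 4, 2, 2, 2, 3, 4, 3, 4, 2, 2, 2]
0.66 [2, 1, 2, 3, 1, 2, 2, 2, 2, 2, 3, 2, 3, 2, 2, 2, 1, 3]
0.67 [1, 4, 1, 3, 3, 2, 2, 4, 2, 2, 3, 3, 2, 2, 2, 2, 2, 2]
0.68 [2, 2, 2, 2, 3, 1, 3, 2, 2, 3, 2, 4, 3, 3, 2, 2, 2, 1]
0.69 [2, 2, 16, 23, 3, 2, 3, 2, 2, 2, 2, 1, 4, 3, 3, 1, 2, 2]
0.7 [244, 3, 21, 24, 23, 2, 2, 1, 2, 3, 2, 3, 1, 3, 2, 3, 2, 3]
0.71 [251, 235, 24, 27, 24, 23, 3, 3, 2, 2, 2, 3, 2, 2, 2, 3, 2, 22]
0.72 [250, 241, 217, 24, 24, 24, 23, 2, 3, 2, 2, 3, 2, 2, 4, 3, 1, 31]
0.73 [245, 236, 222, 198, 24, 25, 24, 24, 3, 2, 3, 3, 2, 1, 2, 5, 2, 22]
0.74 [231, 228, 219, 204, 35, 23, 25, 24, 23, 3, 2, 2, 1, 3, 2, 2, 2, 23]
0.75 [3, 210, 210, 204, 179, 35, 24, 24, 24, 23, 2, 2, 3, 2, 2, 3, 2, 29]
0.76 [2, 25, 198, 197, 186, 179, 35, 23, 25, 25, 22, 2, 2, 2, 2, 1, 2, 17]
0.77 [22, 24, 24, 35, 184, 184, 37, 33, 26, 23, 24, 24, 1, 2, 2, 2, 3, 1]
0.78 [24, 25, 24, 24, 36, 182, 176, 37, 35, 24, 23, 25, 23, 2, 2, 3, 3, 2]
0.79 [17, 23, 24, 24, 31, 36, 170, 168, 35, 34, 24, 25, 23, 21, 3, 2, 2, 4]
0.8 [0, 0, 25, 24, 24, 33, 35, 160, 155, 36, 36, 24, 25, 23, 23, 4, 2, 2]
0.08 5 [0.606 0.05  0.085]
0.09 8 [0.602 0.05  0.096]
0.1 114 [0.597 0.05  0.106]
0.11 55 [0.604 0.049 0.114]
0.12 238 [0.62  0.048 0.126]
0.13 30 [0.62  0.048 0.131]
0.14 0 0
sphere [0.621 0.047 0.119] 0.012225308188598108
```

```bash
python3 - <<'E'
from h import *
np.set_printoptions(precision=1,suppress=True,linewidth=200)
y=-.0845;R=np.array([[np.cos(y),-np.sin(y)],[np.sin(y),np.cos(y)]]);O=np.array([.5673,.0522])
for n in('top0','scene0','scene3'):
    c=dict(np.load(n+'.npz'));P=pts(c)
    b=(P[...,:2]-O)@R-[.035,0];z=P[...,2]-.038
    m=(abs(b[...,1])<.016)&(z>.02)&(abs(b[...,0])<.05)
    print(n,m.sum())
    for a in np.arange(.02,.1,.006):
        k=m&(z>a)&(z<=a+.006)
        if k.any(): print(int(a*1e3),k.sum(),1e3*np.percentile(b[k][:,0],[2,25,50,75,98]),1e3*b[k][:,1].mean())
a=cv2.imread('pics/scene0.png')[185:275,300:420];cv2.imwrite('pics/s0c.png',cv2.resize(a,None,fx=6,fy=6,interpolation=cv2.INTER_CUBIC))
E
```

```text
top0 464
20 2 [1.8 2.1 2.4 2.7 2.9] -0.4994199287721244
26 5 [1.4 1.5 2.5 6.5 8.5] 5.464795600860295
32 4 [2.  2.2 2.9 3.7 4.4] 5.348473673710811
38 3 [2.5 2.5 2.5 2.7 2.8] 0.8728767196456689
44 4 [3.  3.1 3.2 3.6 4.3] 2.2897622751873667
50 2 [3.5 3.5 3.6 3.6 3.7] -0.607315089874313
56 7 [-15.9  -5.9   4.3   4.5   5.5] -0.2912482835061072
62 65 [-15.7 -10.5  -0.7   3.8   8.4] 0.3181520068039315
68 68 [-14.9 -12.6  -9.8  -3.5   5.6] -0.07199289352347822
74 25 [-13.8   5.2   6.2   7.   23.2] -0.18216950295134202
80 73 [ 6.7  9.  14.2 23.4 31. ] 0.4268563656689885
86 176 [ 8.7 13.5 17.9 22.9 29.1] -0.48038672127424226
92 30 [12.2 15.4 18.8 20.5 23.3] -0.16378663952331995
scene0 380
20 22 [-0.2  0.9  2.   3.8 10.1] -2.036140731640145
26 18 [0.5 1.5 2.6 6.1 9.2] -3.0917573292305756
32 19 [1.  2.2 2.6 4.7 8.8] -2.202289313609776
38 22 [ 1.6  3.3  4.1  6.3 11.1] -2.9161013199479626
44 21 [ 2.3  3.7  4.4  7.2 11.5] -2.8294973669392416
50 20 [ 2.7  3.4  4.8  7.  11.2] -2.4699791364486794
56 20 [-15.9  -1.5   4.6   6.2  10.9] -3.1411874107632194
62 50 [-16.1 -14.1  -4.4   4.8  12.9] -2.7994505
[... 273 characters left out ...]
8
scene3 384
20 20 [ 0.6  1.5  2.5  6.6 10.8] -2.77773129501021
26 19 [0.5 1.3 2.5 4.7 9.6] -1.7176376263721602
32 20 [1.2 1.9 2.9 5.6 9.4] -3.516802908259134
38 23 [ 1.2  2.3  3.7  6.1 12.9] -2.4586209070471168
44 20 [ 2.9  3.4  4.2  6.  10.8] -2.8158334597407286
50 21 [ 2.1  3.7  4.5  9.4 11.9] -2.6193382352078234
56 17 [-16.9   3.8   4.3   5.4  11.1] -3.311405537473568
62 49 [-16.  -15.   -3.    5.9  14.4] -2.8160179804774397
68 52 [-15.7 -12.3   2.3   6.5  16.4] -2.3170768383552955
74 40 [ 0.4  5.8  9.  15.  24.1] -5.751691598190453
80 41 [ 6.   8.  10.6 15.8 26.6] -6.1158481336676696
86 57 [ 8.2 12.  15.3 19.6 25.8] -3.3516716468230623
92 5 [14.4 17.2 19.7 21.1 21.6] -1.8256915153277253
```

View pics/s0c.png

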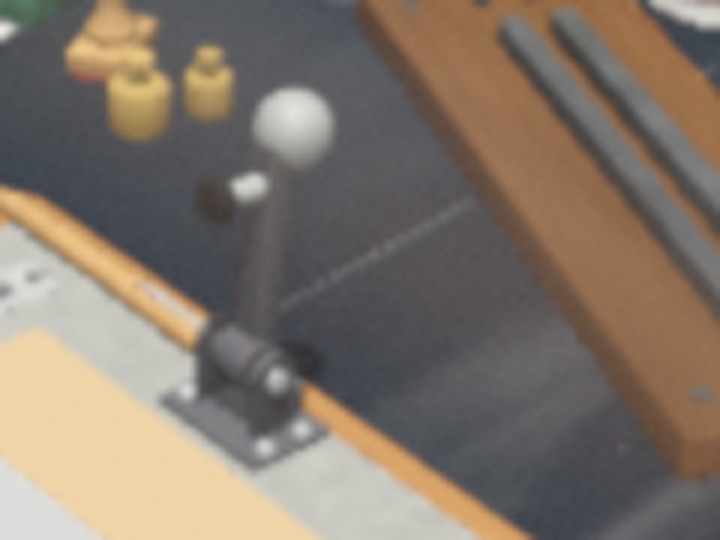

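The bar leans about 0.09 rad, and the ball sits about 12 mm behind the bar's axis, so it will clear the rail when shut. Ball centre is at (0.621, 0.047, 0.119). I go over the ball at height and come down behind it.

Emit:
drive_tool(
  targets=[
    [[-1,-0.9,-0.04,0,0],[-1,-0.9,-0.04,0,0],[-1,-0.9,-0.04,0,0],[-1,-0.9,-0.04,0,0],[-1,-0.9,-0.04,0,0]],
  ],
)

```text
time_s: 12.28
position: [0.5684, 0.0547, 0.1824]
tool_rot: [[-0.998, 0.059, 0.0], [0.059, 0.998, -0.0], [-0.0, -0.0, -1.0]]
contact_force: [-0.6, 0.1, 0.8]
gripper_width: 0.0002
grasp_force: 0.0
```

Emit:
drive_tool(
  targets=[
    [[-1,-0.9,-0.04,0,0],[-1,-0.9,-0.04,0,0],[-1,-0.9,-0.04,0,0],[-1,-0.9,-0.04,0,0],[-1,-0.9,-0.04,0,0]],
  ],
)

```text
time_s: 12.9
position: [0.6579, 0.0453, 0.1823]
tool_rot: [[-0.998, 0.059, -0.0], [0.059, 0.998, -0.0], [0.0, -0.0, -1.0]]
contact_force: [-0.2, -0.2, 0.0]
gripper_width: 0.0003
grasp_force: 0.0
```

Emit:
drive_tool(
  targets=[
    [[-1,0,0,0,0],[-1,0,0,0.8,0],[-1,0,0,0.8,0],[-1,0,0,0.8,0],[-1,0,0,1,0]],
  ],
)

```text
time_s: 13.52
position: [0.656, 0.0458, 0.1134]
tool_rot: [[-0.998, 0.058, -0.0], [0.058, 0.998, -0.0], [0.0, -0.0, -1.0]]
contact_force: [-0.7, -0.0, 0.4]
gripper_width: 0.0008
grasp_force: 0.0
```

Emit:
drive_tool(
  targets=[
    [[-1,0.2,0,0,0],[-1,0.2,0,0,0],[-1,0.2,0,0,0],[-1,0.2,0,0,0],[-1,0.2,0,0,0]],
  ],
)

```text
time_s: 14.15
position: [0.6369, 0.047, 0.1153]
tool_rot: [[-0.998, 0.059, 0.002], [0.059, 0.998, 0.0], [-0.002, 0.0, -1.0]]
contact_force: [1.2, 0.8, 1.3]
gripper_width: 0.0006
grasp_force: 0.8
```

Emit:
drive_tool(
  targets=[
    [[-1,0.2,0,0,0],[-1,0.2,0,0,0],[-1,0.2,0,0,0],[-1,0.2,0,0,0],[-1,0.2,0,0,0]],
  ],
)

```text
time_s: 14.78
position: [0.616, 0.0481, 0.1146]
tool_rot: [[-0.998, 0.059, -0.0], [0.059, 0.998, -0.0], [0.0, -0.0, -1.0]]
contact_force: [0.9, 0.5, 0.2]
gripper_width: 0.0005
grasp_force: 0.4
```

Emit:
drive_tool(
  targets=[
    [[-1,0.2,0,0,0],[-1,0.2,0,0,0],[-1,0.2,0,0,0],[-1,0.2,0,0,0],[-1,0.2,0,0,0]],
  ],
)

```text
time_s: 15.4
position: [0.5961, 0.0492, 0.1146]
tool_rot: [[-0.998, 0.059, -0.0], [0.059, 0.998, -0.0], [0.0, -0.0, -1.0]]
contact_force: [0.1, 0.8, 0.1]
gripper_width: 0.0006
grasp_force: 0.2
```

Emit:
drive_tool(
  targets=[
    [[-1,0.2,0,0.05,0],[-1,0.2,0,0.05,0],[-1,0.1,0,0.05,0],[-1,0,0,0,0],[-1,0,0,0,0]],
  ],
)

```text
time_s: 16.02
position: [0.5866, 0.0498, 0.1116]
tool_rot: [[-0.998, 0.059, 0.0], [0.059, 0.998, -0.0], [-0.0, -0.0, -1.0]]
contact_force: [1.2, -0.4, 0.6]
gripper_width: 0.0007
grasp_force: 0.0
```

```bash
cat > a.py <<'E'
from h import *
np.set_printoptions(precision=1,suppress=True,linewidth=200)
y=-.0845;R=np.array([[np.cos(y),-np.sin(y)],[np.sin(y),np.cos(y)]]);O=np.array([.5673,.0522])
c=camera('scene');P=pts(c)
b=(P[...,:2]-O)@R-[.035,0];z=P[...,2]-.038
m=(abs(b[...,1])<.016)&(z>-.015)&(b[...,0]<.03)&(b[...,0]>-.11)
for a in np.arange(-.015,.1,.006):
    k=m&(z>a)&(z<=a+.006)
    if k.any(): print(int(a*1e3),k.sum(),1e3*np.percentile(b[k][:,0],[2,25,50,75,98]))
s=read_state();print(s['time_s'],s['position']*1e3,s['contact_force'])
import sys; save(c,sys.argv[1])
E
python3 a.py s4
```

```text
-15 42 [-103.7 -102.8 -101.9   -6.2   15.4]
-9 93 [-103.5 -100.5  -96.7  -92.4    5.7]
-2 38 [-10.1  -9.2  -8.2  -6.8   5.8]
3 36 [-9.5 -7.2 -5.3 -0.6  5.5]
9 13 [-11.6  -8.   -3.3  -0.6   1.5]
15 14 [-17.6 -13.8 -11.8  -8.   -6. ]
21 15 [-22.4 -19.6 -16.8 -13.3 -10.6]
27 15 [-49.2 -25.9 -23.3 -19.6 -15.6]
33 23 [-60.8 -55.5 -32.7 -26.8 -20.9]
39 47 [-63.1 -59.6 -54.8 -39.7 -28.2]
45 28 [-51.7 -49.3 -45.4 -38.6 -31.1]
51 15 [-49.6 -45.4 -41.3 -39.5 -36.8]
57 13 [-56.3 -53.2 -49.3 -48.9 -43.8]
63 39 [-58.1 -55.3 -48.7 -24.8 -11.6]
69 80 [-58.2 -54.2 -44.6 -24.3 -14.8]
75 98 [-55.8 -50.1 -42.  -24.4  -9.5]
81 56 [-48.1 -25.  -24.  -21.7  -7.4]
87 37 [-26.2 -24.9 -24.3 -21.6  -7. ]
93 39 [-26.2 -24.9 -24.4 -23.5  -8.2]
99 34 [-25.9 -24.5 -23.8 -23.2  -8.7]
16.075 [586.6  49.8 111.7] [ 0.2 -0.3  0.6]
```

The arm is past upright and sinking on its own. I lift clear and let it settle.

Emit:
drive_tool(
  targets=[
    [[-1,-0.5,0,0,0],[-1,0,0,-1,0],[-1,0,0,-1,0],[-1,0,0,-1,0],[-1,0,0,-1,0]],
  ],
)

```text
time_s: 16.7
position: [0.5972, 0.0491, 0.1924]
tool_rot: [[-0.998, 0.059, 0.0], [0.059, 0.998, -0.0], [-0.0, 0.0, -1.0]]
contact_force: [0.5, -0.2, -0.4]
gripper_width: 0.0003
grasp_force: 0.0
```

Emit:
drive_tool(
  targets=[
    [[-1,1,0,-1,0],[-1,1,0,-0.5,0],[-1,1,0,0,0],[-1,1,0,0,0],[-1,1,0,0,0]],
  ],
)

```text
time_s: 17.32
position: [0.4956, 0.0551, 0.2215]
tool_rot: [[-0.998, 0.059, -0.0], [0.059, 0.998, -0.0], [0.0, -0.0, -1.0]]
contact_force: [-0.2, -0.0, -0.2]
gripper_width: 0.0005
grasp_force: 0.0
```

Emit:
drive_tool(
  targets=[
    [[-1,1,0,0,0],[-1,1,0,0,0],[-1,0,1,0,0],[-1,0,1,0,0],[-1,0,1,0,0]],
  ],
)

```text
time_s: 17.95
position: [0.4599, 0.1179, 0.2216]
tool_rot: [[-0.998, 0.059, -0.0], [0.059, 0.998, -0.0], [0.0, -0.0, -1.0]]
contact_force: [-0.3, 1.6, 0.9]
gripper_width: 0.0004
grasp_force: 0.0
```

Emit:
drive_tool(
  targets=[
    [[-1,0,1,0,0],[-1,0,1,0,0],[-1,0,1,0,0],[-1,0,1,0,0],[-1,0,1,0,0]],
  ],
)

```text
time_s: 18.58
position: [0.4661, 0.2183, 0.2216]
tool_rot: [[-0.998, 0.059, 0.0], [0.059, 0.998, -0.0], [-0.0, -0.0, -1.0]]
contact_force: [-0.5, -0.1, 0.8]
gripper_width: 0.0005
grasp_force: 0.0
```

Emit:
drive_tool(
  targets=[
    [[-1,0,1,0,0],[-1,0,1,0,0],[-1,0,1,0,0],[-1,0,0,0,0],[-1,0,0,0,0]],
  ],
)

```text
time_s: 19.2
position: [0.4695, 0.2765, 0.2215]
tool_rot: [[-0.998, 0.059, -0.0], [0.059, 0.998, -0.001], [0.0, -0.001, -1.0]]
contact_force: [-0.4, -1.2, -0.1]
gripper_width: 0.0007
grasp_force: 0.0
```

```bash
python3 a.py s5; python3 - <<'E'
from h import *
c=camera('top');save(c,'top5');np.savez('top5.npz',**c)
a=cv2.imread('pics/top5.png')[185:370,200:450];cv2.imwrite('pics/crop5.png',cv2.resize(a,None,fx=3.2,fy=3.2,interpolation=cv2.INTER_CUBIC))
E
```

```text
-15 50 [-103.5 -103.   -69.8   -8.9   14.2]
-9 97 [-103.9 -100.9  -96.8  -92.1    5.6]
-2 60 [-83.2 -54.5 -27.5  -8.4   1.2]
3 224 [-91.  -52.6 -30.8  -6.7   5.6]
9 75 [-94.5 -90.1 -77.6 -28.2  -1.4]
15 52 [-93.6 -91.  -87.7 -80.6 -73.2]
21 39 [-90.9 -86.9 -83.7 -81.3 -76.2]
19.25 [469.6 276.2 221.5] [0.8 1.  0. ]
```

View pics/crop5.png

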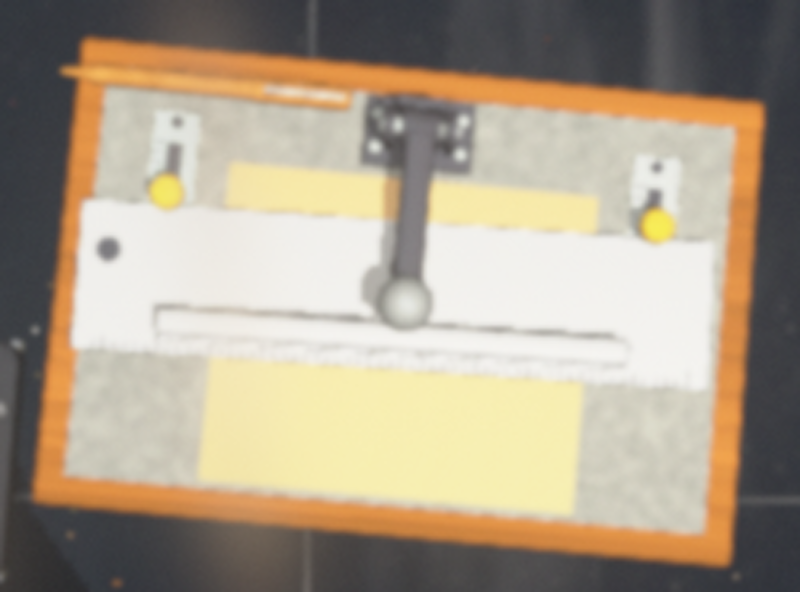

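The arm is down across the straightedge, with the ball at (405,303). The nuts (166,193) and (657,226) haven't moved, and the back edge runs (82,200) to (712,241). I'll check the gaps and whether the arm is level before handing in.

```bash
python3 - <<'E'
from h import *
c=dict(np.load('top5.npz'))
f=lambda x,y,z: ray(c,200+(x+.5)/3.2-.5,185+(y+.5)/3.2-.5,z)[:2]
im=cv2.cvtColor(c['image'],cv2.COLOR_RGB2GRAY).astype(float)
# back edge by steepest grey step in clear columns
E=[]
for u in list(range(230,244))+list(range(262,270))+list(range(386,396))+list(range(411,420)):
    g=np.diff(im[242:266,u]);i=g[1:-1].argmax()+1
    d=(g[i-1]-g[i+1])/(2*(g[i-1]-2*g[i]+g[i+1])+1e-9); E.append(ray(c,u,242+i+.5+d,.017)[:2])
E=np.array(E);k=np.polyfit(E[:,1],E[:,0],1);r=E[:,0]-np.polyval(k,E[:,1]);k=np.polyfit(E[abs(r)<.002][:,1],E[abs(r)<.002][:,0],1)
for n in((166,193),(657,226)):
    p=f(*n,.031);print('pin axis to edge mm',1e3*(p[0]-np.polyval(k,p[1]))*np.cos(np.arctan(k[0])))
print('yaw',-k[0] and np.arctan(k[0]),np.std(r)*1e3)
E
python3 a.py s6 | tail -9
```

```text
pin axis to edge mm 4.323023909720102
pin axis to edge mm 5.172369951451374
yaw 0.06308426151873234 0.5120224555447896
-15 57 [-104.3 -103.1  -68.7  -60.7   11.9]
-9 96 [-104.  -101.   -96.9  -92.8    0.5]
-2 56 [-76.  -56.7 -26.9  -7.8   7. ]
3 234 [-90.2 -52.  -29.7  -8.1   3.6]
9 61 [-94.8 -91.  -82.4 -47.4   0.6]
15 50 [-94.6 -91.5 -88.3 -81.3 -72.9]
21 42 [-90.7 -86.7 -84.6 -80.2 -74.3]
19.35 [469.7 276.2 221.6] [-0.3  0.   0.9]
```

Both gaps come out near 5 mm within measurement error, which means contact at both pins. The arm is level and not moving, and the robot is clear.

```bash
python3 -c "
from bench import close_job
print(close_job())"
```

```text
the job is handed in; nothing more can be done
None
```

The straightedge is seated against both stop pins, pushed with about 7 N, and the hold-down arm is shut with its foot on it; the job is handed in at about 19 s, with nothing else seen to move.

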